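# Stack a take-away order and hold its ticket clip open over the gable fin

### The arm

A 6-joint arm with a two-finger parallel gripper is mounted at the origin on the work surface; the furniture and walls round the work are solid. World frame = base frame: x ahead of the robot, y to its left, z up, the work surface at z = 0. Lengths are in mm, angles in rad, forces in N, time in s.
With the tool pointing down it reaches from about 350 to 875 mm from the base axis. Payload 4.2 kg.
Tool frame: the origin (TCP) lies at the very end of the fingers, on their centre line; the grasp point (between the pads) lies 19 mm behind it (manip.pinch_z is the z of the grasp point in the tool frame, in mm); z points along the fingers, y is the line along which they close (so a half turn about z gives the same grasp; the last joint's range is limited). The gripper opens to 85 mm and grips with 20 to 120 N. Pads are 22 mm wide; open, the fingers measure 114 mm over their backs; the gripper's body (76 mm by 85 mm) begins 54 mm behind the grasp point. The pads swing forward as they close: fully open they stand 13 mm farther back than shut.
Start: joints at [-0.921, 0.385, 0.008, 0, -1.194, -0.259], TCP at [238.093, -577.85, 206.312] pointing down, gripper open.
Joint ranges: [-3.14, 3.14], [-1.21, 2.06], [-1.07, 1.41], [-3.16, 2.05], [-2.99, -0.16], [-3.1, 3.1]. Speed limits (rad/s): [2.79, 2.79, 3.14, 3.14, 3.14, 3.14].

### API

Orientations are given as a 3x3 rotation matrix whose columns are the frame's x, y, z axes.
In Python, from rig import manip gives the robot as it stands.
- The arm moves only by the tool apply_moves, never from a script. Its argument "deltas" is a list that holds one entry, the list of rows, each a list of 5 numbers: the shift along the tool's x, y, z in mm, then the turn about the tool's z in degrees, then the closure, from -1 (fully open) to 1 (shut). In form: [[[tx, ty, tz, yaw, claw], ...]]. A call has 1 to 12 rows; each row is the pose to reach, as a shift and turn from the pose commanded when the call began, along the tool's axes at that moment; what a row does not reach only later rows make up. A row lasts 1/8 s, in which the tool goes at most 62.5 mm and 10.7 degrees, less where a joint would pass 70% of its speed; a pose out of reach is approached as far as the arm can. A call with a gripper value outside its range is refused whole. The fingers move at their own pace and stop on an object; "force" is the grip in N (left out, the last holds). Time passes only in rows, so rows that repeat a pose let the fingers close. It gives the time, the measured TCP pose, the force, the opening and the grip force at its end, in the units of the state.
- manip.state(): the state, without advancing time (a new reading comes with each control period).
- manip.get_image(name): name is "scene" or "top" or "wrist"; returns the picture (480x640x3 uint8, red, green, blue); there is no depth.
- manip.get_calibration(name): a dict with "fx", "fy", "cx", "cy" (pixels), "k1" (the pictures are not rectified: a ray, as slopes to the right and down, at radius r is drawn at 1 + k1 r^2 times it, then the intrinsics apply), "xyz" and "rotation" of the camera in the world. Camera axes: x right, y down, z forward; pixel columns grow to the right and rows downward; lengths in mm; the calibration is good to about 2 mm. A picture is of the moment at which its call begins: read the wrist's pose just before it. get_calibration takes no time and is no camera call; for the wrist camera it gives the pose at the moment of the call.
- manip.job_done(): hands the job in; it is judged then, once.
The state is a dict: "t": time; "joint_positions": joint angles; "joint_vel": joint speeds; "effort": joint torques, N m; "position": TCP position; "tcp_rot": TCP orientation; "contact_force": force on the tool from outside, world axes, zero at the start; "moment": the same for the moment, N m; "grip_width": finger opening in mm; "grip_force": force on a finger pad.
Only numpy, scipy, OpenCV 4.12 (cv2) and the standard library are available. Lean on these libraries where they do the work, as an engineer would, in place of code of your own. Each camera call takes 0.05 s, during which the arm holds its last target. There are 200 camera calls.

### The job

Pack up the take-away order: set the small flat carton squarely in the middle of the big carton, then the carton with the gable top squarely on the flat one. Then squeeze the levers of the steel clip that bites the rim of the ticket box, lift it off, and finish still holding it squeezed wide open over the middle of the gable carton's upright card fin, one jaw on each side of the fin and the tips well below its top edge, the clip touching nothing but your fingers, so that I can slip the ticket in before it closes. Do not let go of the clip at the end, and do not shove the pepper mill, salt shaker, honey jar or mug about.

Things in the scene. Friction and masses are not known exactly. Their poses are not given: they have to be found in the camera images.
- big_carton: the largest carton, closed, plain brown card, 140 (x) x 100 (y) x 50 mm high, 0.6 kg; bottom of the stack, standing on the worktop. Origin at the centre of its underside, z up, x along its long side.
- flat_carton: the small flat-topped closed carton, plain brown card, 110 (x) x 62 (y) x 48 mm high, about 0.25 kg; goes on the big carton, long sides parallel. Origin at the centre of its underside, x along its long side. Grip it across its 62 mm width.
- gable_carton: the brown card carton with a roof-shaped top, about 0.25 kg: body 110 (x) x 62 (y) x 48 mm high, solid roof sloping up to 62 mm, on its ridge a stiff upright card fin 70 long (x), 3 thick (y), 16 mm high: 78 mm in all. Goes on the flat carton, long sides parallel. Origin at the centre of its underside, x along its long side. Grip the body across its 62 mm width, below the roof.
- fin_top (a point): middle of the top edge of the gable carton's fin; axes as gable_carton.
- ticket_box: open-topped wooden box of blank order cards, 120 (x) x 86 (y) x 55 mm high, walls 4 mm, fixed to the worktop. Origin at the centre of its underside. The cards stand in its +x half; the clip bites the rim of its -y wall, in the -x half.
- clip: steel bulldog clip, 50 g, jaws down, levers up. Origin at the middle of its axle, a 9 mm thick coil that at the start rests on the box rim, 59.5 mm above the worktop; z up towards the levers, x along the axle, y across the jaws. Two mirror-image halves turn equally about the axle. Jaws 36 mm wide (x), reaching 25 mm below the axle; fully squeezed they gape 18 mm at the tips, 10 mm halfway up.
- clip_levers (a point): where to grip the clip: on its mid-plane 28 mm above the axle, axes as clip. The levers are flat plates 24 mm wide (x). At rest they splay, tips 33 mm above the axle and 45 mm apart over the outside (y); squeezed along y from above they come parallel, 24 mm over the outside, 2 to 38 mm above the axle. The pads slide on the tips; once lifted, the clip sits about 3 mm lower in the pads.
- clip_mouth (a point): point on the clip's mid-plane between the tips of its open jaws, 23.5 mm below the axle; axes as clip.
- clip_jaw (a joint): opening of one half of the clip (the other does the same), rad: 0 as it bites the 4 mm rim, 0.30 fully squeezed against its stop. The spring resists with about 2.5 N on each lever tip at first, rising to about 8 N on each lever at the stop; gripping at 15 to 25 N is safe.
- pepper_mill: bystander: turned wooden pepper mill, 58 mm across, 170 mm high, at the far right; origin at the centre of its underside.
- salt_shaker: bystander: glass salt shaker with a metal cap, 44 mm across, 90 mm high, at the far right; origin at the centre of its underside.
- honey_jar: bystander: honey jar with a screw lid, 62 mm across, 86 mm high, at the near left; origin at the centre of its underside.
- mug: bystander: white mug, 78 mm across without the handle, 97 mm high, at the near right; origin at the centre of its underside.

How it is judged (in metres and radians):
On the way, in this order (a step that is already met when the one before it is completed fails the run):
1. the flat carton stands squarely in the middle of the big carton, let go (x of flat_carton in the frame of big_carton between -0.01 and 0.01 m and y of flat_carton in the frame of big_carton between -0.01 and 0.01 m and z of flat_carton in the frame of big_carton between 0.047 and 0.053 m and angle between the x axis of flat_carton and the x axis of big_carton, either way round below 0.12 rad and contact force between the fingers and flat_carton below 0.1 N), for 0.2 s.
2. the gable carton stands squarely on the flat carton, let go (x of gable_carton in the frame of flat_carton between -0.01 and 0.01 m and y of gable_carton in the frame of flat_carton between -0.01 and 0.01 m and z of gable_carton in the frame of flat_carton between 0.045 and 0.051 m and angle between the x axis of gable_carton and the x axis of flat_carton, either way round below 0.12 rad and contact force between the fingers and gable_carton below 0.1 N), for 0.2 s.
3. the clip is held squeezed open in the fingers, lifted off the box (value of joint clip_jaw above 0.2 rad and contact force between the fingers and clip above 2 N and contact force between clip and ticket_box below 0.1 N and z of clip_mouth in the frame of ticket_box above 0.06 m), for 0.2 s.
At the end, for the whole second after the job is handed in: Fingers hold the clip upright, jaw joint over 0.2 rad, along the fin, within 18 mm of its middle and 7 mm across, jaw tips 5 to 18 mm below its top edge, under 0.5 N on the carton; the cartons stand stacked, each centred within 10 mm and parallel within 0.12 rad, big one flat on the worktop (value of joint clip_jaw above 0.2 rad and contact force between the fingers and clip above 2 N and contact force between clip and gable_carton below 0.5 N and z of clip_mouth in the frame of fin_top between -0.018 and -0.005 m and y of clip_mouth in the frame of fin_top between -0.007 and 0.007 m and x of clip_mouth in the frame of fin_top between -0.018 and 0.018 m and angle between the x axis of clip and the x axis of gable_carton, either way round below 0.25 rad and angle between clip's own z axis and vertical below 0.25 rad and linear speed of clip below 0.03 m/s and x of flat_carton in the frame of big_carton between -0.01 and 0.01 m and y of flat_carton in the frame of big_carton between -0.01 and 0.01 m and z of flat_carton in the frame of big_carton above 0.047 m and angle between the x axis of flat_carton and the x axis of big_carton, either way round below 0.12 rad and x of gable_carton in the frame of flat_carton between -0.01 and 0.01 m and y of gable_carton in the frame of flat_carton between -0.01 and 0.01 m and z of gable_carton in the frame of flat_carton above 0.045 m and angle between the x axis of gable_carton and the x axis of flat_carton, either way round below 0.12 rad and angle between gable_carton's own z axis and vertical below 0.05 rad and height (world z) of big_carton between -0.004 and 0.004 m); the arm keeps its last pose, push and grip.
It fails at once if the pepper mill, salt shaker, honey jar or mug is shoved more than 30 mm (distance of any of pepper_mill, salt_shaker, honey_jar, mug from where it was at the start of the episode above 0.03 m).
It also fails if it takes over 72 s, if anything falls off the work surface, if the arm or the gripper's body presses on something with over 40 N, if the wrist force passes 120 N, or if a joint passes its speed limit or range.

## Working session

There is one attempt and no reset: what is moved stays moved. The work goes in short steps, Python scripts to look and compute and a tool call to move; the robot and the scene stay as the last step left them, time stands still between calls to the robot, and variables do not carry over. Pictures are saved under pics/ and viewed, at most 10 in all, crops included, and the job is handed in when it is done.

Besides the shell and the picture viewer there is one more tool, called after "Request:" as name(argument=value, ...), one argument or row to a line, values as JSON. apply_moves: Moves the arm, as the interface text tells. Its arguments: {"type":"object","properties":{"deltas":{"type":"array"},"force":{"type":"number"}},"required":["deltas"]}

```bash
mkdir -p pics; ls
cat > h.py <<'E'
import numpy as np, cv2
from rig import manip
def grab(name,fn):
    c=manip.get_calibration(name); im=manip.get_image(name)
    cv2.imwrite('pics/'+fn,im[:,:,::-1].copy()); np.save('pics/'+fn+'.npy',{'c':c},allow_pickle=True); return im,c
def ray(c,uv):
    uv=np.atleast_2d(np.array(uv,float))
    K=np.array([[c['fx'],0,c['cx']],[0,c['fy'],c['cy']],[0,0,1.]])
    p=cv2.undistortPoints(uv[:,None],K,np.array([c['k1'],0,0,0.]))[:,0]
    d=np.c_[p,np.ones(len(p))]@np.array(c['rotation']).T
    return np.array(c['xyz'],float),d
def onz(c,uv,z):
    o,d=ray(c,uv); return o+d*((z-o[2])/d[:,2:3])
def proj(c,P):
    P=np.atleast_2d(P); q=(P-np.array(c['xyz']))@np.array(c['rotation']); s=q[:,:2]/q[:,2:]
    s=s*(1+c['k1']*(s**2).sum(1,keepdims=True))
    return s*[c['fx'],c['fy']]+[c['cx'],c['cy']]
E
python3 - <<'E'
from h import *
for n in ('top','scene'):
    im,c=grab(n,n+'0.png'); print(n,c)
print(manip.state()); print(manip.pinch_z)
E
```

```text
pics
top {'fx': 604.9924785470228, 'fy': 604.9924785470228, 'cx': 316.9703101591662, 'cy': 241.75411726830583, 'k1': 0.06959386409165515, 'xyz': array([ 262.86360285, -143.16485659, 1369.45989253]), 'rotation': array([[ 0.00174712, -0.98268706,  0.18526489],
       [-0.99973984,  0.0024969 ,  0.02267203],
       [-0.0227421 , -0.1852563 , -0.98242704]])}
scene {'fx': 574.4944509787185, 'fy': 574.4944509787185, 'cx': 322.36979017609366, 'cy': 240.78579911797746, 'k1': -0.15467431013446606, 'xyz': array([-94.24239855, 392.25826206, 927.71708079]), 'rotation': array([[-0.64700351, -0.55334208,  0.52459413],
       [-0.76244201,  0.46203134, -0.45300025],
       [ 0.00828517, -0.69306535, -0.72082715]])}
{'t': 0.1, 'joint_positions': array([-9.21406164e-01,  3.85461615e-01,  6.73685732e-03, -4.12066827e-04,
       -1.19399301e+00, -2.58602715e-01]), 'joint_vel': array([ 0.00085375, -0.00224514,  0.00297517,  0.00129449,  0.00062887,
        0.00012223]), 'effort': array([-1.06215564e-03, -3.93319595e+01,  1.88928795e+01,  4.19802189e+00,
       -2.63360576e-03, -8.28994100e-07]), 'position': array([ 237.85937895, -577.34351078,  205.33528197]), 'tcp_rot': array([[-9.24667227e-01, -3.80775243e-01, -8.56713178e-04],
       [-3.80776187e-01,  9.24665556e-01,  1.76201195e-03],
       [ 1.21242640e-04,  1.95549068e-03, -9.99998081e-01]]), 'contact_force': array([0.28285951, 1.14416818, 0.61244104]), 'moment': array([ 0.00473911,  0.0136978 , -0.02499004]), 'grip_force': 0.0, 'grip_width': 85.63495487528441}
-18.700000000000003
```

View pics/top0.png

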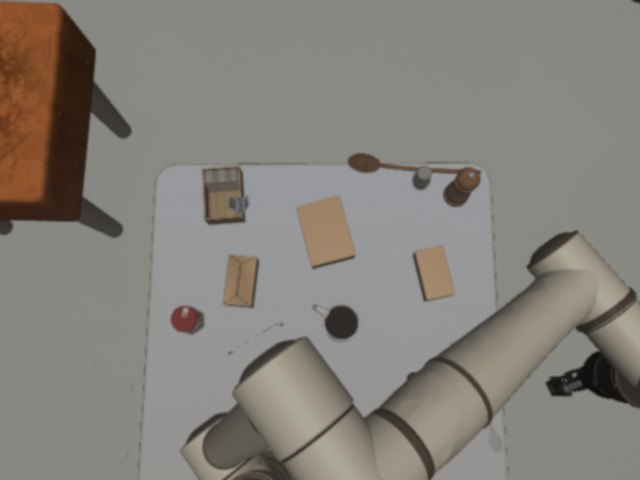

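View pics/scene0.png

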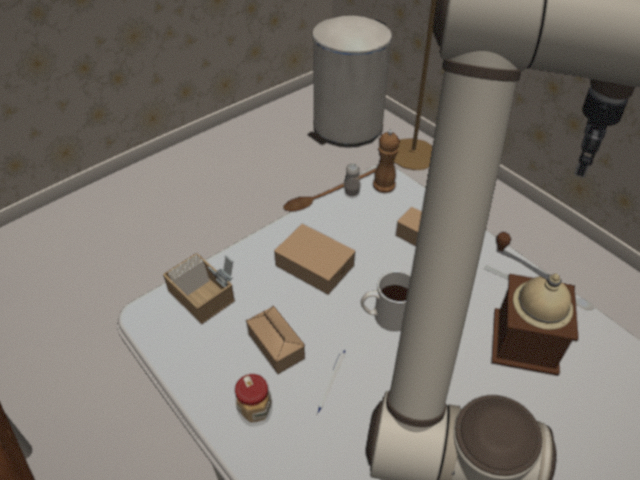

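The top view shows the flat carton at about (434,273), big carton at (326,232), gable at (240,281), ticket box at (224,194) and clip at (238,204). The scene view agrees.

Run:
```python
from h import *
im=cv2.imread('pics/top0.png'); c=np.load('pics/top0.png.npy',allow_pickle=True).item()['c']
hsv=cv2.cvtColor(im,cv2.COLOR_BGR2HSV)
for n,(u,v) in dict(flat=(434,273),big=(326,232),gab=(232,283)).items(): print(n,hsv[v,u],im[v,u])
def rect(name,box,lo,z):
    x0,y0,x1,y1=box; m=cv2.inRange(hsv,lo,(25,255,255)); k=np.zeros_like(m); k[y0:y1,x0:x1]=m[y0:y1,x0:x1]
    cs,_=cv2.findContours(k,cv2.RETR_EXTERNAL,cv2.CHAIN_APPROX_NONE); cn=max(cs,key=cv2.contourArea)
    P=onz(c,cn[:,0].astype(float),z)[:,:2].astype(np.float32)
    (cx,cy),(w,h),a=cv2.minAreaRect(P); b=cv2.boxPoints(((cx,cy),(w,h),a))
    e=b[1]-b[0] if np.linalg.norm(b[1]-b[0])>np.linalg.norm(b[2]-b[1]) else b[2]-b[1]
    print(name,'z',z,'c',cx.round(1) if hasattr(cx,'round') else round(cx,1),round(cy,1),'size',round(w,1),round(h,1),'long ang',round(np.degrees(np.arctan2(e[1],e[0])),1))
for vmin in (100,130,150):
    rect('flat',(405,235,465,310),(5,60,vmin),48); rect('big',(285,190,365,275),(5,60,vmin),50); rect('gable',(215,245,265,315),(5,60,vmin),48)
for n,p,z in (('clip',(238,204),90),('mill',(465,180),170),('salt',(423,174),90),('mug',(341,322),97),('honey',(184,319),86)): print(n,onz(c,p,z)[0].round())
for n,p in (('box',[(205,168),(241,166),(245,220),(207,222)]),):print(onz(c,p,55).round())
big=cv2.resize(im[150:330,190:390],None,fx=4,fy=4,interpolation=cv2.INTER_CUBIC)[:600]; cv2.imwrite('pics/crop1.png',big[:, :800])
```

```text
flat [ 15  90 162] [105 134 162]
big [ 16  90 159] [103 132 159]
gab [ 16  93 145] [ 92 120 145]
flat z 48 c 443.0 -368.7 size 109.0 62.0 long ang 12.1
big z 50 c 536.6 -131.1 size 139.9 98.3 long ang 14.7
gable z 48 c 426.0 57.0 size 61.5 108.8 long ang -5.8
flat z 48 c 443.2 -369.6 size 109.2 60.1 long ang 11.8
big z 50 c 537.7 -130.8 size 137.7 98.3 long ang 14.7
gable z 48 c 427.2 58.0 size 59.3 106.7 long ang -5.9
flat z 48 c 444.6 -370.2 size 106.7 58.5 long ang 11.7
big z 50 c 538.3 -130.6 size 136.0 97.0 long ang 14.8
gable z 48 c 399.4 84.4 size 28.3 8.8 long ang 1.7
clip [588.  59.  90.]
mill [ 616. -417.  170.]
salt [ 654. -345.   90.]
mug [ 333. -164.   97.]
honey [340. 167.  86.]
[[681. 141.  55.]
 [686.  60.  55.]
 [561.  48.  55.]
 [556. 132.  55.]]
```

View pics/crop1.png

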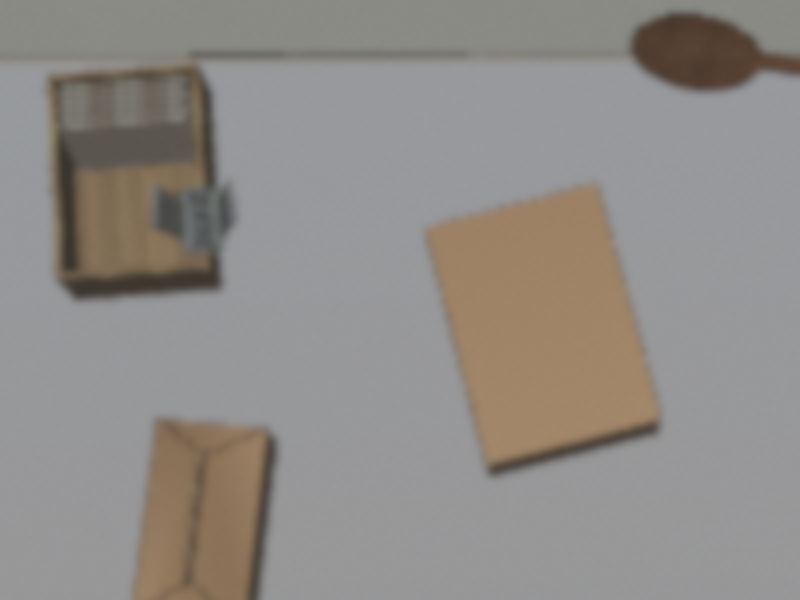

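The crop confirms the outlines: the big carton is clean, the clip sits on the -y wall at crop (195,218), and the gable fin line runs from (205,455) to (188,590). I'm heading for the flat carton.

```bash
cat >> h.py <<'E'
def delta(x,y,z,ang,cmd=None):
    """world TCP target, ang=world angle (deg) of tool y axis mod 180 -> tool shift, yaw"""
    s=manip.state(); R=s['tcp_rot']; p=s['position']
    t=R.T@(np.array([x,y,z])-p); a=np.degrees(np.arctan2(R[1,1],R[0,1]))
    w=(ang-a+90)%180-90
    print('pos',p.round(1),'yang',round(a,1),'t',round(s['t'],1),'DELTA',t.round(1),'yaw',round(-w,1),'w',round(s['grip_width'],1),'gf',round(s['grip_force'],1),'q',s['joint_positions'].round(2))
E
python3 - <<'E'
from h import *
delta(443.5,-369.3,120,102)
E
```

```text
pos [ 237.9 -577.3  205.3] yang 112.4 t 0.1 DELTA [-269.4  113.9   85.5] yaw 10.4 w 85.6 gf 0.0 q [-0.92  0.39  0.01 -0.   -1.19 -0.26]
```

Request:
apply_moves(
  deltas=[
    [[-269.4, 113.9, 85, 10.4, -1], [-269.4, 113.9, 85, 10.4, -1], [-269.4, 113.9, 85, 10.4, -1], [-269.4, 113.9, 85, 10.4, -1], [-269.4, 113.9, 85, 10.4, -1], [-269.4, 113.9, 85, 10.4, -1], [-269.4, 113.9, 85, 10.4, -1], [-269.4, 113.9, 85, 10.4, -1]],
  ],
)

```text
t: 1.1
position: [443.2, -370.8, 121.6]
tcp_rot: [[-0.979, -0.206, 0.0], [-0.206, 0.979, -0.0], [-0.0, -0.0, -1.0]]
contact_force: [0.8, -0.4, 0.2]
grip_width: 85.4
grip_force: 0.0
```

Run:
```python
from h import *
delta(443.5,-369.3,10,102)
im,c=grab('wrist','w1.png'); print(c)
```

```text
pos [ 443.2 -370.8  121.6] yang 101.9 t 1.1 DELTA [ -0.6   1.4 111.6] yaw -0.1 w 85.4 gf 0.0 q [-0.42  0.38 -0.23  0.   -0.96 -0.95]
{'fx': 338.06066013631516, 'fy': 338.06066013631516, 'cx': 315.34155502503626, 'cy': 238.9591890453724, 'k1': 0.00032497616733077764, 'xyz': array([ 375.91417337, -384.6394229 ,  289.16938176]), 'rotation': array([[-0.20581204,  0.94255909,  0.26310409],
       [ 0.978591  ,  0.19851596,  0.0543237 ],
       [-0.00102706,  0.26865177, -0.96323682]])}
```

View pics/w1.png

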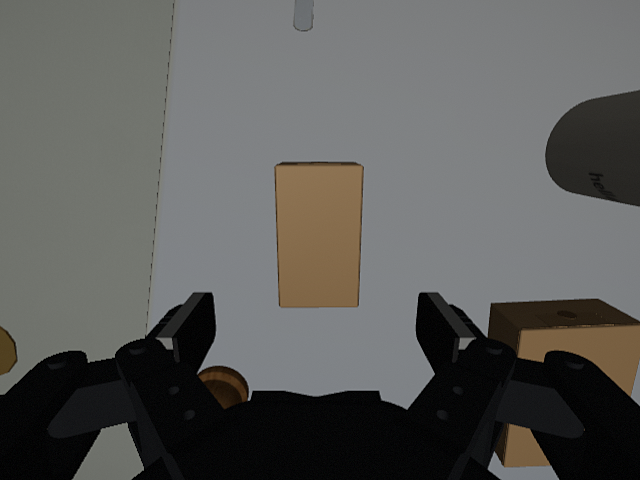

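The flat carton's top spans (276,166) to (358,306) and is centred and aligned between the pads.

```bash
cat >> h.py <<'E'
def brown(im,c,box,z,vmin=80):
    hsv=cv2.cvtColor(im,cv2.COLOR_RGB2HSV); m=cv2.inRange(hsv,(5,60,vmin),(25,255,255)); k=np.zeros_like(m)
    x0,y0,x1,y1=box; k[y0:y1,x0:x1]=m[y0:y1,x0:x1]
    cs,_=cv2.findContours(k,cv2.RETR_EXTERNAL,cv2.CHAIN_APPROX_NONE); cn=max(cs,key=cv2.contourArea)
    P=onz(c,cn[:,0].astype(float),z)[:,:2].astype(np.float32)
    r=cv2.minAreaRect(P); b=cv2.boxPoints(r)
    e=b[1]-b[0] if np.linalg.norm(b[1]-b[0])>np.linalg.norm(b[2]-b[1]) else b[2]-b[1]
    a=np.degrees(np.arctan2(e[1],e[0])); a=(a+90)%180-90
    print('c',np.round(r[0],1),'size',np.round(r[1],1),'long',round(float(a),1)); return r,cn
E
python3 - <<'E'
from h import *
c=np.load('pics/w1.png.npy',allow_pickle=True).item()['c']; im=cv2.imread('pics/w1.png')[:,:,::-1].copy()
brown(im,c,(260,140,380,320),48,110);brown(im,c,(260,140,380,320),48,140)
E
```

```text
c [ 442.1 -368.6] size [107.5  60.7] long 11.9
c [ 408.1 -376.1] size [36.4 58.7] long -78.1
```

Request:
apply_moves(
  deltas=[
    [[0, 1.7, 60, 0, -1], [0, 1.7, 112, 0, -1], [0, 1.7, 112, 0, -1], [0, 1.7, 112, 0, 0], [0, 1.7, 112, 0, 1], [0, 1.7, 112, 0, 1], [0, 1.7, 112, 0, 1], [0, 1.7, 112, 0, 1]],
  ],
  force=25,
)

```text
t: 2.15
position: [445.1, -369.5, 12.2]
tcp_rot: [[-0.978, -0.208, 0.004], [-0.208, 0.978, -0.003], [-0.004, -0.004, -1.0]]
contact_force: [-0.6, -1.0, 6.6]
grip_width: 61.2
grip_force: 28.5
```

Run:
```python
from h import *
delta(442.8,-369,130,102)
```

```text
pos [ 445.1 -369.5   12.2] yang 102.0 t 2.1 DELTA [   1.7    0.5 -117.8] yaw 0.0 w 61.2 gf 28.5 q [-0.41  0.51 -0.34  0.   -0.71 -0.95]
```

Request:
apply_moves(
  deltas=[
    [[0, 0, -30, 0, 1], [0, 0, -90, 0, 1], [0, 0, -90, 0, 1], [0, 0, -90, 0, 1]],
  ],
  force=35,
)

```text
t: 2.65
position: [443.0, -367.7, 99.5]
tcp_rot: [[-0.978, -0.207, 0.001], [-0.207, 0.978, 0.001], [-0.001, 0.001, -1.0]]
contact_force: [-0.6, 0.4, -3.3]
grip_width: 60.5
grip_force: 40.4
```

Run:
```python
from h import *
delta(539,-130.5,105,104.7)
im,c=grab('wrist','w2.png');
```

```text
pos [ 443.  -367.7   99.5] yang 102.0 t 2.6 DELTA [-143.1  212.1   -5.3] yaw -2.7 w 60.5 gf 40.4 q [-0.41  0.4  -0.26 -0.   -0.91 -0.95]
```

Run:
```python
from h import *
c=np.load('pics/w2.png.npy',allow_pickle=True).item()['c']; im=cv2.imread('pics/w2.png')[:,:,::-1].copy()
for v in (80,110):brown(im,c,(180,90,460,330),135.3,v)
```

```text
c [ 419.  -372.4] size [66.7 62.1] long 11.9
c [ 419.5 -372.3] size [65.6 60.8] long 11.9
```

Request:
apply_moves(
  deltas=[
    [[-45, 50, -6, 0, 1], [-85, 106, -6, -1, 1], [-120, 160, -6, -2, 1], [-141, 212, -6, -2.7, 1], [-141, 212, -6, -2.7, 1], [-141, 212, -6, -2.7, 1], [-141, 212, -6, -2.7, 1]],
  ],
)

```text
t: 3.58
position: [536.5, -132.6, 104.5]
tcp_rot: [[-0.968, -0.252, -0.002], [-0.252, 0.968, -0.0], [0.002, 0.0, -1.0]]
contact_force: [0.2, -0.5, -0.8]
grip_width: 60.6
grip_force: 40.5
```

Run:
```python
from h import *
delta(539,-130.5,62,104.7)
im,c=grab('wrist','w3.png');
```

```text
pos [ 536.5 -132.6  104.5] yang 104.6 t 3.6 DELTA [-3.   1.4 42.5] yaw -0.1 w 60.6 gf 40.5 q [ 0.05  0.36 -0.31 -0.   -0.9  -1.37]
```

View pics/w3.png

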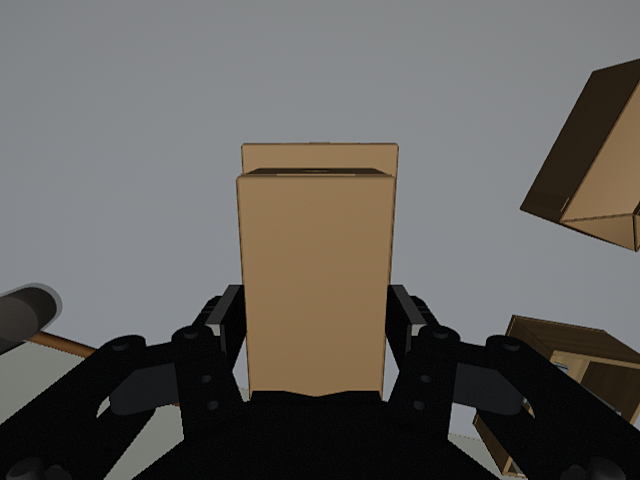

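The near top edge of the held flat carton runs (238,178) to (395,178). The big carton's near top edge runs (242,144) to (398,144). I'll cast rays on both.

Run:
```python
from h import *
c=np.load('pics/w3.png.npy',allow_pickle=True).item()['c']
f=onz(c,[(238,178),(395,178)],140.3);b=onz(c,[(242,144.),(398,144)],50)
u=np.array([np.cos(np.radians(14.7)),np.sin(np.radians(14.7))])
for e,L in ((f,110),(b,140)):
    m=e.mean(0)[:2]; d=e[1]-e[0]; print(e.round(1).tolist(),np.linalg.norm(d[:2]),np.degrees(np.arctan2(d[1],d[0])),'centre',m+u*L/2)
```

```text
[[489.6, -175.5, 140.3], [474.4, -116.9, 140.3]] 60.554896141739846 104.57832856887721 centre [ 535.17080246 -132.22843541]
[[481.2, -194.8, 50.0], [456.4, -99.3, 50.0]] 98.72978210960878 104.57652383385894 centre [ 536.49748986 -129.29554357]
```

Request:
apply_moves(
  deltas=[
    [[-2.1, 1.9, 20, 0, 1], [-2.1, 1.9, 36, 0, 1], [-2.1, 1.9, 40, 0, 1], [-2.1, 1.9, 42.5, 0, 1], [-2.1, 1.9, 42.5, 0, 1], [-2.1, 1.9, 42.5, 0, 1]],
  ],
)

```text
t: 4.38
position: [539.3, -129.2, 63.4]
tcp_rot: [[-0.967, -0.254, 0.001], [-0.254, 0.967, -0.0], [-0.001, -0.0, -1.0]]
contact_force: [-0.4, 0.2, -2.3]
grip_width: 60.7
grip_force: 40.5
```

Run:
```python
from h import *
s=manip.state();print(s['position'],s['contact_force'])
im,c=grab('wrist','w4.png');
```

```text
[ 539.28071882 -129.21150829   63.36852945] [-0.42925247  0.20449166 -2.29559114]
```

Request:
apply_moves(
  deltas=[
    [[0, 0, 1.5, 0, 1], [0, 0, 1.5, 0, 1], [0, 0, 1.5, 0, -1], [0, 0, 1.5, 0, -1], [0, 0, 1.5, 0, -1], [0, 0, 1.5, 0, -1], [0, 0, -50, 0, -1], [0, 0, -90, 0, -1], [0, 0, -90, 0, -1], [0, 0, -90, 0, -1]],
  ],
)

```text
t: 5.68
position: [538.3, -129.1, 152.3]
tcp_rot: [[-0.967, -0.253, -0.001], [-0.253, 0.967, 0.0], [0.001, 0.001, -1.0]]
contact_force: [-0.7, 0.4, -0.4]
grip_width: 85.7
grip_force: 0.0
```

Run:
```python
from h import *
s=manip.state();print(s['position'],s['contact_force'])
im,c=grab('wrist','w5.png')
for v in (80,110): brown(im,c,(200,100,440,380),98,v)
print(c['xyz'])
delta(427,57,150,84)
```

```text
[ 538.29366437 -129.08239366  152.3101872 ] [-0.70792616  0.42281246 -0.43677555]
c [ 528.9 -131.6] size [123.7  82.4] long 14.7
c [ 529.  -131.8] size [123.7  81.8] long 14.7
[ 472.00337332 -146.27373786  319.93781493]
pos [ 538.  -129.1  151.7] yang 104.7 t 5.7 DELTA [ 60.2 208.2   2. ] yaw 20.7 w 85.4 gf 0.0 q [ 0.06  0.31 -0.25 -0.   -1.01 -1.37]
```

View pics/w5.png

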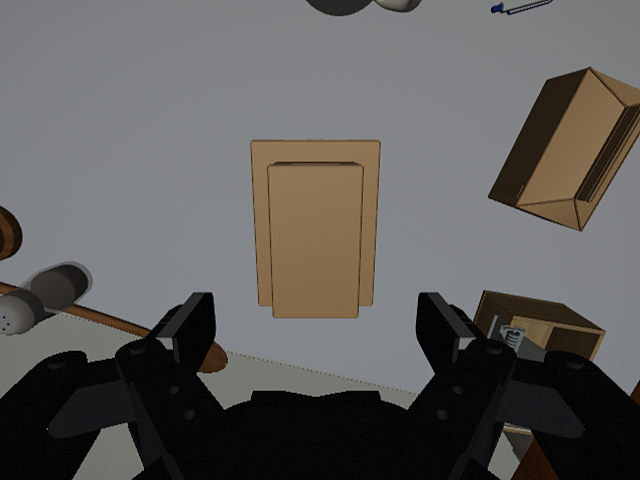

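Flat top corners: (268,165), (363,165), (358,317), (273,317). Big top corners: (251,140), (380,140), (373,306), (258,306).

Run:
```python
from h import *
c=np.load('pics/w5.png.npy',allow_pickle=True).item()['c']
for q,z in (([(268,164),(363,164),(358,318),(273,318)],98),([(251,140),(380.5,140),(373.5,306),(258,306)],50)):
    P=onz(c,q,z)[:,:2]; r=cv2.minAreaRect(P.astype(np.float32)); d=P[3]+P[2]-P[0]-P[1]
    print(P.mean(0).round(1),np.round(r[1],1),np.degrees(np.arctan2(d[1],d[0])).round(1))
```

```text
[ 536.4 -129.3] [109.7  61.9] 14.7
[ 535.9 -129.2] [139.7 101.3] 14.7
```

Request:
apply_moves(
  deltas=[
    [[15, 50, -5, 5, -1], [30, 100, -5, 15, -1], [45, 150, -5, 20.7, -1], [60.2, 208.2, -5, 20.7, -1], [60.2, 208.2, -5, 20.7, -1], [60.2, 208.2, -5, 20.7, -1], [60.2, 208.2, -5, 20.7, -1]],
  ],
)

```text
t: 6.6
position: [428.1, 56.0, 157.3]
tcp_rot: [[-0.994, 0.107, -0.001], [0.107, 0.994, -0.001], [0.001, -0.001, -1.0]]
contact_force: [0.0, -0.8, -0.1]
grip_width: 85.6
grip_force: 0.0
```

Run:
```python
from h import *
im,c=grab('wrist','w6.png')
delta(427,57,12,84)
```

```text
pos [428.1  55.9 157.3] yang 83.9 t 6.7 DELTA [  1.1   1.1 145.3] yaw -0.1 w 85.4 gf 0.0 q [ 0.51  0.1  -0.51  0.   -0.96 -2.19]
```

View pics/w6.png

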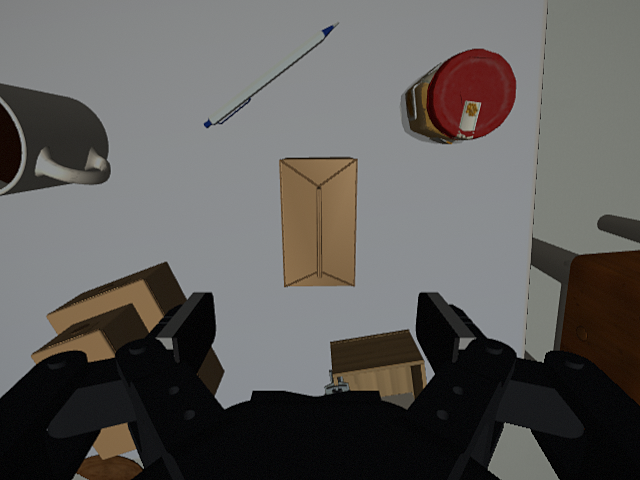

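The gable's eave corners are (280,159), (357,159), (355,286), (284,286), and its fin runs from (319,188) to (319,278).

Run:
```python
from h import *
c=np.load('pics/w6.png.npy',allow_pickle=True).item()['c']
P=onz(c,[(280,159),(357.5,159),(355.5,286),(284,286)],48)[:,:2]; r=cv2.minAreaRect(P.astype(np.float32)); d=P[3]+P[2]-P[0]-P[1]
print(P.mean(0).round(1),np.round(r[1],1),np.degrees(np.arctan2(d[1],d[0])).round(1))
x,y=P.mean(0); delta(x,y,10,84)
```

```text
[425.3  59.3] [ 63.2 109.6] -5.5
pos [428.1  55.9 157.3] yang 83.9 t 6.7 DELTA [  3.    3.2 147.3] yaw -0.1 w 85.4 gf 0.0 q [ 0.51  0.1  -0.51  0.   -0.96 -2.19]
```

Request:
apply_moves(
  deltas=[
    [[2.4, 2.4, 60, 0, -1], [2.4, 2.4, 115, 0, -1], [2.4, 2.4, 140, 0, -1], [2.4, 2.4, 147, 0, -1], [2.4, 2.4, 147, 0, -1], [2.4, 2.4, 147, 0, 1], [2.4, 2.4, 147, 0, 1], [2.4, 2.4, 147, 0, 1], [2.4, 2.4, 147, 0, 1], [2.4, 2.4, 147, 0, 1]],
  ],
  force=30,
)

```text
t: 7.9
position: [426.6, 59.8, 12.2]
tcp_rot: [[-0.995, 0.104, 0.002], [0.104, 0.995, 0.001], [-0.002, 0.001, -1.0]]
contact_force: [0.1, -2.4, 7.0]
grip_width: 61.1
grip_force: 32.3
```

Request:
apply_moves(
  deltas=[
    [[0, 0, -40, 0, 1], [0, 0, -100, 0, 1], [0, 0, -140, 0, 1], [0, 0, -140, 0, 1], [0, 0, -140, 0, 1]],
  ],
  force=35,
)

```text
t: 8.52
position: [424.3, 59.2, 149.8]
tcp_rot: [[-0.994, 0.105, -0.002], [0.105, 0.994, 0.0], [0.002, -0.0, -1.0]]
contact_force: [-1.1, -0.1, -3.8]
grip_width: 61.0
grip_force: 41.8
```

Run:
```python
from h import *
delta(536.4,-129.3,155,104.7)
```

```text
pos [424.3  59.2 149.8] yang 83.9 t 8.5 DELTA [-131.3 -175.6   -5.4] yaw -20.8 w 61.0 gf 41.8 q [ 0.52  0.1  -0.53 -0.   -0.94 -2.2 ]
```

Request:
apply_moves(
  deltas=[
    [[-30, -40, -5, -3, 1], [-60, -85, -5, -10, 1], [-100, -130, -5, -18, 1], [-130.5, -175.6, -5, -20.8, 1], [-130.5, -175.6, -5, -20.8, 1], [-130.5, -175.6, -5, -20.8, 1], [-130.5, -175.6, -5, -20.8, 1]],
  ],
)

```text
t: 9.4
position: [536.1, -127.8, 154.9]
tcp_rot: [[-0.967, -0.256, -0.002], [-0.256, 0.967, 0.0], [0.002, 0.001, -1.0]]
contact_force: [-1.0, 0.0, -2.9]
grip_width: 60.3
grip_force: 41.8
```

Run:
```python
from h import *
delta(536.4,-129.3,110.5,104.7)
im,c=grab('wrist','w7.png')
```

```text
pos [ 536.1 -127.8  154.9] yang 104.9 t 9.4 DELTA [ 0.  -1.5 44.4] yaw 0.2 w 60.3 gf 41.8 q [ 0.06  0.3  -0.25 -0.   -1.02 -1.37]
```

View pics/w7.png

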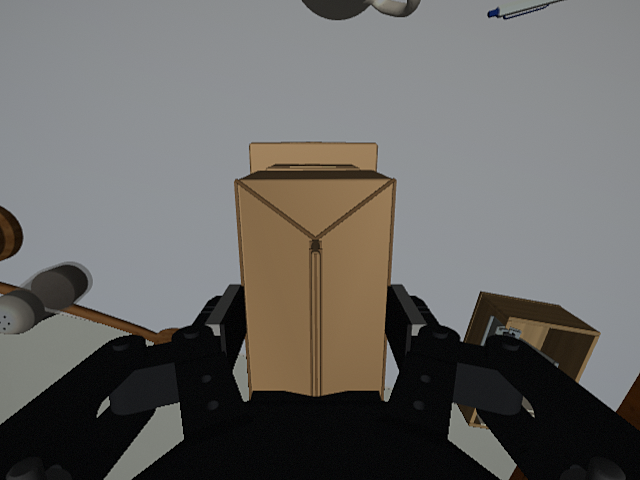

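The gable's near eave edge runs (235,180) to (396,180), and the big carton's near edge runs (250,143) to (378,143).

Run:
```python
from h import *
c=np.load('pics/w7.png.npy',allow_pickle=True).item()['c']
u=np.array([np.cos(np.radians(14.7)),np.sin(np.radians(14.7))])
for q,z,L in (([(235.5,180),(396,180)],190.7,110),([(249.5,142.5),(378,142.5)],50,140)):
    e=onz(c,q,z)[:,:2]; d=e[1]-e[0]; print(np.linalg.norm(d).round(1),np.degrees(np.arctan2(d[1],d[0])).round(1),'centre',e.mean(0)+u*L/2)
```

```text
62.0 104.8 centre [ 535.68341894 -127.79100068]
99.6 104.8 centre [ 535.95395324 -129.18549007]
```

Request:
apply_moves(
  deltas=[
    [[-0.3, -1.6, 25, 0, 1], [-0.3, -1.6, 38, 0, 1], [-0.3, -1.6, 42, 0, 1], [-0.3, -1.6, 44.5, 0, 1], [-0.3, -1.6, 44.5, 0, 1], [-0.3, -1.6, 44.5, 0, 1]],
  ],
)

```text
t: 10.2
position: [538.2, -130.2, 111.9]
tcp_rot: [[-0.967, -0.255, 0.001], [-0.255, 0.967, -0.0], [-0.001, -0.0, -1.0]]
contact_force: [-0.3, 0.5, -3.2]
grip_width: 60.4
grip_force: 41.8
```

Request:
apply_moves(
  deltas=[
    [[0, 0, 0.7, 0, 1], [0, 0, 0.7, 0, 1]],
  ],
)

```text
t: 10.45
position: [537.8, -130.3, 110.7]
tcp_rot: [[-0.967, -0.255, 0.0], [-0.255, 0.967, 0.0], [-0.0, -0.0, -1.0]]
contact_force: [-0.6, 0.5, -3.2]
grip_width: 60.8
grip_force: 41.8
```

Request:
apply_moves(
  deltas=[
    [[0, 0, 0.8, 0, 1], [0, 0, 0.8, 0, 1], [0, 0, 0.8, 0, -1], [0, 0, 0.8, 0, -1], [0, 0, 0.8, 0, -1], [0, 0, 0.8, 0, -1], [0, 0, -50, 0, -1], [0, 0, -100, 0, -1], [0, 0, -100, 0, -1], [0, 0, -100, 0, -1]],
  ],
)

```text
t: 11.7
position: [537.3, -130.0, 210.2]
tcp_rot: [[-0.967, -0.255, -0.0], [-0.255, 0.967, 0.001], [0.0, 0.001, -1.0]]
contact_force: [0.6, 0.3, -1.1]
grip_width: 85.4
grip_force: 0.0
```

Run:
```python
from h import *
im,c=grab('wrist','w8.png')
im=im.copy()
cv2.imwrite('pics/w8c.png',cv2.resize(im[90:390,200:600,::-1],None,fx=2,fy=2))
delta(590,57,180,94)
```

```text
pos [ 537.  -130.1  209.5] yang 104.8 t 11.8 DELTA [-99.  167.3  29.4] yaw 10.8 w 85.3 gf 0.0 q [ 0.06  0.26 -0.17 -0.   -1.15 -1.37]
```

View pics/w8c.png

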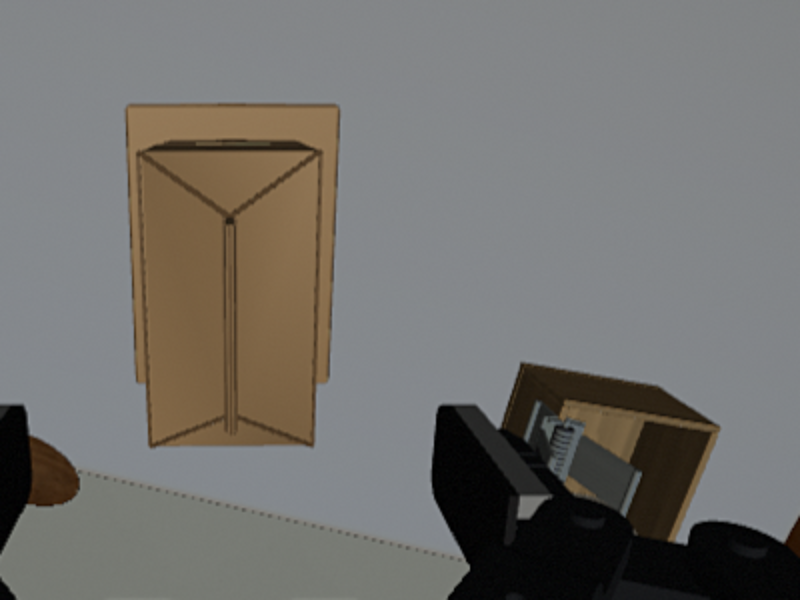

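Crop coordinates: gable eave corners (139,152), (320,152), (314,445), (150,445). The fin's top edge runs from about (230.5,224) to (232,434).

Run:
```python
from h import *
c=np.load('pics/w8.png.npy',allow_pickle=True).item()['c']
f=lambda q:np.array(q)/2.+[200,90]
P=onz(c,f([(139,152),(320,152),(314,445),(150,445)]),146)[:,:2]; d=P[3]+P[2]-P[0]-P[1];r=cv2.minAreaRect(P.astype(np.float32))
print('gable',P.mean(0).round(1),np.round(r[1],1),np.degrees(np.arctan2(d[1],d[0])).round(1))
P=onz(c,f([(126,105),(339,105),(327.5,383),(136.5,383)]),50)[:,:2]; d=P[3]+P[2]-P[0]-P[1];print('big',P.mean(0).round(1),np.degrees(np.arctan2(d[1],d[0])).round(1))
F=onz(c,f([(230.5,224),(231.5,434)]),176); print('fin',F.round(1).tolist(),F.mean(0),np.linalg.norm(F[1]-F[0]))
# clip axle coil rough at z 59.5..: crop (565,447)
print('clip~',onz(c,f([(565,447)]),62))
```

```text
gable [ 536.7 -130. ] [108.8  62.1] 15.2
big [ 536.1 -129.4] 14.7
fin [[503.0, -139.0, 176.0], [570.0, -121.0, 176.0]] [ 536.52336901 -129.99982982  176.        ] 69.42037364234359
clip~ [[589.27423171  62.32028344  62.        ]]
```

Request:
apply_moves(
  deltas=[
    [[-30, 50, 0, 2, -1], [-60, 100, 10, 8, -1], [-80, 150, 20, 10, -1], [-99, 167.3, 20, 10, -1], [-99, 167.3, 20, 10, -1], [-99, 167.3, 20, 10, -1], [-99, 167.3, 20, 10, -1]],
  ],
)

```text
t: 12.62
position: [590.3, 55.7, 190.4]
tcp_rot: [[-0.997, -0.082, -0.001], [-0.082, 0.997, -0.0], [0.001, -0.0, -1.0]]
contact_force: [-1.0, 0.6, -0.9]
grip_width: 85.8
grip_force: 0.0
```

Run:
```python
from h import *
im,c=grab('wrist','w9.png')
cv2.imwrite('pics/w9c.png',cv2.resize(im[120:320,200:440,::-1].copy(),None,fx=3,fy=3,interpolation=cv2.INTER_CUBIC))
delta(590,57,180,94.8)
```

```text
pos [590.4  55.8 190.6] yang 94.7 t 12.7 DELTA [ 0.3  1.3 10.6] yaw -0.1 w 85.2 gf 0.0 q [ 0.37  0.34 -0.1  -0.   -1.13 -1.86]
```

View pics/w9c.png

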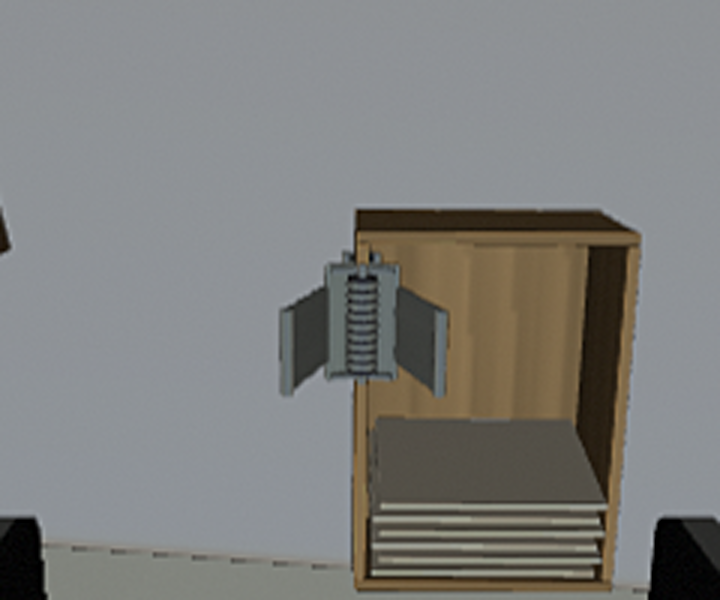

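Crop: the left lever tip's outer edge runs (281,308) to (283,395), the right's (447,311) to (446,396). The box rim corners are (356,236), (640,236), (612,588) and (355,588).

Run:
```python
from h import *
c=np.load('pics/w9.png.npy',allow_pickle=True).item()['c']
f=lambda q:np.array(q)/3.+[200,120]
L=onz(c,f([(281,308),(283,395),(447,311),(446,396)]),92.5); print(L.round(1).tolist(),L.mean(0),np.linalg.norm(L[0]-L[2]),np.linalg.norm(L[0]-L[1]),np.degrees(np.arctan2(*(L[1]-L[0])[1::-1])))
B=onz(c,f([(356,236),(640,236),(612,588),(355,588)]),55)[:,:2]; print(B.round(1).tolist(),B.mean(0),np.linalg.norm(B[1]-B[0]),np.linalg.norm(B[3]-B[0]),np.degrees(np.arctan2(*(B[3]-B[0])[::-1])))
A=onz(c,f([(361,275),(363,378)]),62); print('axle',A.round(1),A.mean(0))
W=onz(c,f([(355,250),(355,420),(368,250),(368,420)]),55);print('wall',W.round(1))
delta(L.mean(0)[0],L.mean(0)[1],70,94.8)
```

```text
[[583.4, 37.6, 92.5], [607.8, 39.7, 92.5], [580.6, 82.1, 92.5], [604.4, 84.4, 92.5]] [594.04877958  60.94829254  92.5       ] 44.534533721116446 24.466531152091115 4.995392707457145
[[568.2, 56.8], [561.2, 141.7], [677.8, 151.1], [684.8, 66.4]] [622.99315651 104.02193251] 85.21312931502962 117.05968436814082 4.681464755351791
axle [[578.5  59.1  62. ]
 [610.2  62.5  62. ]] [594.37766362  60.7987733   62.        ]
wall [[572.4  56.9  55. ]
 [626.3  61.4  55. ]
 [572.1  60.8  55. ]
 [626.   65.5  55. ]]
pos [590.4  55.8 190.6] yang 94.7 t 12.7 DELTA [ -4.1   4.9 120.6] yaw -0.1 w 85.2 gf 0.0 q [ 0.37  0.34 -0.1  -0.   -1.13 -1.86]
```

Request:
apply_moves(
  deltas=[
    [[-4, 5, 0, 0, -1], [-4, 5, 50, 0, -1], [-4, 5, 95, 0, -1], [-4, 5, 115, 0, -1], [-4, 5, 121.5, 0, -1], [-4, 5, 121.5, 0, -1], [-4, 5, 121.5, 0, -1], [-4, 5, 121.5, 0, -1]],
  ],
  force=20,
)

```text
t: 13.68
position: [595.0, 62.4, 70.3]
tcp_rot: [[-0.996, -0.084, 0.002], [-0.084, 0.997, 0.001], [-0.002, 0.001, -1.0]]
contact_force: [0.5, 0.6, 0.2]
grip_width: 85.5
grip_force: 0.0
```

Run:
```python
from h import *
delta(594.1,61,69,94.9)
```

```text
pos [595.   62.4  70.3] yang 94.8 t 13.7 DELTA [ 1.  -1.3  1.3] yaw -0.1 w 85.5 gf 0.0 q [ 0.37  0.47 -0.24  0.   -0.87 -1.86]
```

Request:
apply_moves(
  deltas=[
    [[0.5, -1, 1, 0, -1], [0.5, -1, 1, 0, -0.3], [0.5, -1, 1, 0, 0], [0.5, -1, 1, 0, 0.3], [0.5, -1, 1, 0, 1], [0.5, -1, 1, 0, 1], [0.5, -1, 1, 0, 1], [0.5, -1, 1, 0, 1], [0.5, -1, 1, 0, 1]],
  ],
  force=20,
)

```text
t: 14.8
position: [594.0, 61.1, 68.1]
tcp_rot: [[-0.997, -0.084, -0.0], [-0.084, 0.997, 0.0], [0.0, 0.0, -1.0]]
contact_force: [0.3, 0.4, 0.4]
grip_width: -0.2
grip_force: 0.0
```

Run:
```python
from h import *
delta(594.1,61,69,94.9); print(manip.state()['contact_force'])
im,c=grab('wrist','w10.png')
```

```text
pos [594.   61.1  68.1] yang 94.8 t 14.8 DELTA [-0.1 -0.1 -0.9] yaw -0.1 w -0.2 gf 0.0 q [ 0.37  0.47 -0.24 -0.   -0.86 -1.86]
[0.33507406 0.44016088 0.35418175]
```

The jaws closed to zero, so the clip isn't between the pads. I've used all my picture views, so I'll find it numerically.

Run:
```python
from h import *
def asc(im,x0,y0,x1,y1,st):
    g=cv2.cvtColor(im,cv2.COLOR_RGB2HSV)
    for y in range(y0,y1,st):
        r=''
        for x in range(x0,x1,st):
            b=im[y:y+st,x:x+st].reshape(-1,3).mean(0); h,s,v=cv2.cvtColor(b[None,None].astype(np.uint8),cv2.COLOR_RGB2HSV)[0,0]
            r+= '#' if v<45 else ('b' if h<30 and s>60 else str(int(v)//26))
        print('%3d '%y+r)
w9=cv2.imread('pics/w9.png')[:,:,::-1].copy(); w=cv2.imread('pics/w10.png')[:,:,::-1].copy()
print('w9 clip colours',w9[140+90,295],w9[233,305], w9[230,321],'table',w9[180,250])
asc(w,220,130,440,420,4)
c=manip.get_calibration('wrist')
print('box corners proj',proj(c,np.array([[568.2,56.8,55],[561.2,141.7,55],[677.8,151.1,55],[684.8,66.4,55],[594,61,60],[594,61,92.5]])).round())
```

```text
w9 clip colours [101 110 116] [55 57 54] [69 73 79] table [143 146 150]
130 6666666666666666666666666666666666666666666666666666666
134 6666666666666666666666666666666666666666666666666666666
138 6666666666666666666666666666666666666666666666666666666
142 6666666666666666666666666666666666666666666666666666666
146 6666666666666666666666666666666666666666666666666666666
150 6666666666666666666666666666666666666666666666666666666
154 6666666666666666666666666666666666666666666666666666666
158 6666666666666666666666666666666666666666666666666666666
162 6666666666666666666666666666666666666666666666666666666
166 6666666666666666666666666666666666666666666666666666666
170 6666666666666666666666666666666666666666666666666666666
174 6666666666666666666666666666666666666666666666666666666
178 6666666666666666666666666666666666666666666666666666666
182 6666666666666666666666666666666666666666666666666666666
186 6666666666666666666666666666666666666666666666666666666
190 6666666666666666666666666666666666666666666666666666666
194 6666666666666666666666666666666666666666666666666666666
198 6666
[... 2747 characters left out ...]
42##
382 ######################3bb1#######################33332#
386 ######################3bb1#######################244443
390 ######################3bb2#########################2444
394 ######################2b#############################3b
398 ######################################################b
402 #######################################################
406 #######################################################
410 #######################################################
414 #######################################################
418 #######################################################
box corners proj [[311. 225.]
 [467. 226.]
 [444. 403.]
 [312. 403.]
 [315. 273.]
 [315. 299.]]
```

Request:
apply_moves(
  deltas=[
    [[0, 0, -30, 0, 1], [0, 0, -60, 0, 1], [0, 0, -60, 0, 1], [0, 0, -60, 0, -1], [0, 0, -60, 0, -1], [0, 0, -60, 0, -1], [0, 0, -60, 0, -1], [0, 0, -60, 0, -1], [0, 0, -60, 0, -1]],
  ],
)

```text
t: 15.98
position: [594.0, 61.1, 128.1]
tcp_rot: [[-0.997, -0.084, 0.0], [-0.084, 0.997, -0.0], [-0.0, -0.0, -1.0]]
contact_force: [0.7, 0.3, -0.6]
grip_width: 85.5
grip_force: 0.0
```

```bash
cat >> h.py <<'E'
def asc(im,x0,y0,x1,y1,st):
    for y in range(y0,y1,st):
        r=''
        for x in range(x0,x1,st):
            b=im[y:y+st,x:x+st].reshape(-1,3).mean(0); h,s,v=cv2.cvtColor(b[None,None].astype(np.uint8),cv2.COLOR_RGB2HSV)[0,0]
            r+= '#' if v<45 else ('b' if h<30 and s>60 else str(int(v)//26))
        print('%3d '%y+r)
E
python3 - <<'E'
from h import *
im,c=grab('wrist','w11.png'); delta(594,61,45,94.9)
asc(im,150,200,480,400,5)
sc,c2=grab('scene','s11.png')
p=manip.state()['position']
print('scene proj TCP',proj(c2,[p,p+[0,0,30],[594,61,60],[594,61,92]]).round())
a=proj(c2,[p])[0].astype(int); asc(sc,max(a[0]-60,0),a[1]-80,a[0]+60,a[1]+60,3)
E
```

```text
pos [594.   61.1 128.1] yang 94.8 t 16.0 DELTA [-0.  -0.1 83.1] yaw -0.1 w 85.2 gf 0.0 q [ 0.37  0.4  -0.17  0.   -1.   -1.86]
200 ####25555555555555555555555555553bbbbbbbbbbbbbbbbbbbbbb45555555555
205 ####b5555555555555555555555555554bbbbbbbbbbbbbbbbbbbbbbb4555555555
210 ###24555555555555555555555555554bbbbbbbbbbbbbbbbbbbb###b5555555555
215 #2455555555555555555555555555543233bbbbbbbbbbbbbbbbb###b5555555555
220 555555555555555555555555555555432234bbbbbbbbbbbbbbbb###b5555555555
225 555555555555555555555555555553332233bbbbbbbbbbbbbbb###bb5555555555
230 55555555555555555555555555542233323322bbbbbbbbbbbbb###bb5555555555
235 555555555555555555555555553222333333222bbbbbbbbbbbb###bb5555555555
240 5555555555555555555555555532223333332223bbbbbbbbbbb###b45555555555
245 5555555555555555555555555532223333332223bbbbbbbbbbb###b55555555555
250 5555555555555555555555555532223322332224bbbbbbbbbbb###b55555555555
255 5555555555555555555555555532223332332224bbbbbbbbbbb###b55555555555
260 555555555555555555555555553224333333b224bbbbbbbbbbb###b55555555555
265 555555555555555555555555553245554bbbbb24bbbbbb
[... 3349 characters left out ...]
4b67777533677777777777775
267 6666666556555444346776434677777777777777
270 66656565655444444b4544434777777777777777
273 66bb5555554444444bb334455777777777777777
276 665b4555444444444bb234445777777777777777
279 665bb544444444444bbb44445777777777777777
282 666bbb5444444445bbbb34446777777777777777
285 6774bbb54444445bbbbbbb4bb677777777777777
288 7775bbbb54445bbbbbbbbbbbb677777777777777
291 77764bbbb545bbbbbbbbbbbbb577777777777777
294 777764bbbbbbbbbbbbbbbbbbb477777777777777
297 7777764bbbbbbbbbbbbbbbbbb477777777777777
300 77777764bbbbbbbbbbbbbbbbb477777777777777
303 777777764bbbbbbbbbbbbbbb5777777777777777
306 7777777764bbbbbbbbbbbb467777777777777777
309 77777777764bbbbbbbbbb5677777777777777777
```

Run:
```python
from h import *
c=np.load('pics/s11.png.npy',allow_pickle=True).item()['c']
p=np.array([594,61.1,128.1]);y=np.array([-.084,.997,0])
for h in (0,13,20,30,40): print(h,[proj(c,[p+s*46*y+[0,0,h]])[0].round(0).tolist() for s in (1,-1)])
```

```text
0 [[198.0, 264.0], [236.0, 239.0]]
13 [[197.0, 260.0], [236.0, 235.0]]
20 [[197.0, 257.0], [235.0, 232.0]]
30 [[196.0, 253.0], [235.0, 228.0]]
40 [[195.0, 250.0], [234.0, 225.0]]
```

The scene view shows the open pads ending about 30 mm above the nominal TCP, so they just passed over the levers. The clip hasn't moved, so I'll go about 20 mm deeper.

Request:
apply_moves(
  deltas=[
    [[0, 0, 50, 0, -1], [0, 0, 75, 0, -1], [0, 0, 80, 0, -1], [0, 0, 80, 0, -1], [0, 0, 80, 0, -0.2], [0, 0, 80, 0, 0.2], [0, 0, 80, 0, 0.5], [0, 0, 80, 0, 1], [0, 0, 80, 0, 1], [0, 0, 80, 0, 1], [0, 0, 80, 0, 1]],
  ],
  force=20,
)

```text
t: 17.45
position: [596.2, 61.2, 51.6]
tcp_rot: [[-0.996, -0.085, 0.006], [-0.085, 0.996, 0.0], [-0.006, -0.0, -1.0]]
contact_force: [-1.8, -1.2, 10.7]
grip_width: 23.4
grip_force: 21.0
```

Run:
```python
from h import *
im,c=grab('wrist','w12.png'); delta(594,61,48,94.9); print(manip.state()['contact_force'].round(1))
asc(im,220,190,420,340,4)
```

```text
pos [596.2  61.2  51.6] yang 94.9 t 17.5 DELTA [2.2 0.  3.6] yaw -0.0 w 23.1 gf 21.0 q [ 0.37  0.49 -0.26  0.   -0.82 -1.86]
[-0.7 -1.  10.1]
190 66666666666666666666666666666666666666666666666666
194 66666666666666666666666666666666666666666666666666
198 66666666666666666666666666666666666666666666666666
202 66666666666666666666666555555566666666666666666666
206 66666666666666666666666bbbbbbbbbbbbbbbbbbbbbbbbbbb
210 66666666666666666666666bbbbbbbbbbbbbbbbbbbbbbbbbbb
214 66666666666666666666666bbbbbbbbbbbbbbbbbbbbbbbbbbb
218 66666666666666666666665bbbbbbbbbbbbbbbbbbbbbbbbbbb
222 66666666666666666666665bbbbbbbbbbbbbbbbbbbbbbbbbbb
226 66666666666666666666665bbbbbbbbbbbbbbbbbbbbbbbbbbb
230 66666666666666666666665bbbbbbbbbbbbbbbbbbbbbbbbbbb
234 66666666666666666533665bbbbb33bbbbbbbbbbbbbbbbbbbb
238 66666666666666666542365bbbb234bbbbbbbbbbbbbbbbbbbb
242 66666666666666666542235bbb2234bbbbbbbbbbbbbbbbbbbb
246 666666666666666665322233322233bbbbbbbbbbbbbbbbbbbb
250 666666666666666665434333334334bbbbbbbbbbbbbbbbbbbb
254 6666666666666666654332####3444bbbbbbbbbbbbbbbbbbbb
258 6666666666666666653
[... 431 characters left out ...]
2###1##22332233234222##1###bbbbbbbbbbbbb
294 666666665####11#243333343234234##11####bbbbbbbbbbb
298 666666664####11##43333333334234##11####bbbbbbbbbbb
302 666666661###111##43333232234234##111###bbbbbbbbbbb
306 66666665####1####43332233223334##111####bbbbbbbbbb
310 66666662####11###43234433432234###11####bbbbbbbbbb
314 6666666####122###435565bbb33334##122#####bbbbbbbbb
318 666664#######43##436665bbb33334##34#######23333333
322 66663########23##436665bb333334##32########2333333
326 6666#############436665bb333334##1##########333333
330 6653#############436665bb333334#############233332
334 2################436665bb333334#################1#
338 #################436665bb333344###################
```

The clip is squeezed, with a 23 mm opening and 21 N grip, and the jaws gape in the image. Now I lift it.

Request:
apply_moves(
  deltas=[
    [[0, 0, -8, 0, 1], [0, 0, -20, 0, 1], [0, 0, -40, 0, 1], [0, 0, -70, 0, 1], [0, 0, -110, 0, 1], [0, 0, -150, 0, 1], [0, 0, -185, 0, 1], [0, 0, -185, 0, 1], [0, 0, -185, 0, 1], [0, 0, -185, 0, 1]],
  ],
  force=21,
)

```text
t: 18.75
position: [593.1, 60.9, 231.5]
tcp_rot: [[-0.997, -0.083, -0.003], [-0.083, 0.997, -0.001], [0.003, -0.001, -1.0]]
contact_force: [0.1, -0.6, -0.7]
grip_width: 23.2
grip_force: 21.2
```

Run:
```python
from h import *
im,c=grab('wrist','w13.png'); delta(536.6,-130,231,104.9); print(manip.state()['contact_force'].round(1))
asc(im,260,220,380,340,3); print(c)
```

```text
pos [593.3  60.9 231.7] yang 94.8 t 18.8 DELTA [  72.4 -185.5    1. ] yaw -10.1 w 23.1 gf 21.2 q [ 0.37  0.32 -0.02 -0.   -1.23 -1.86]
[-0.7 -0.7 -0.8]
220 666666666666666665bbbbbbbbbbbbbbbbbbbbbb
223 666666666666666665bbbbbbbbbbbbbbbbbbbbbb
226 666666666666666665bbbbbbbbbbbbbbbbbbbbbb
229 666666666666666665bbbbbbbbbbbbbbbbbbbbbb
232 666666666666666665bbbbbbbbbbbbbbbbbbbbbb
235 666666666643266665bbbbbb23bbbbbbbbbbbbbb
238 666666666644226665bbbbb234bbbbbbbbbbbbbb
241 666666666655322565bbbb2234bbbbbbbbbbbbbb
244 666666666654223365bbb32234bbbbbbbbbbbbbb
247 6666666666433322344322233333333333333333
250 6666666666443344435344443433333333333333
253 6666666666444442##2##2444433333333333333
256 6666666666544442222222444433333333333333
259 6666666666434443444443444333333333333333
262 6666666666314442222222444#23333333333333
265 66666666662#4443444433444#23333333333333
268 66666666661#4442222222444#14444444444444
271 6666666666##4443444443444#13433343333333
274 66666666651#4442222223444#13555555555555
277 66666666641#3443444433444#13444444444445
280 66665111##1#3443222223444#1##1##24444444
283
[... 501 characters left out ...]
4###4435555555555555344###3442#####
319 ####45###4435555555555555344###45#######
322 #####5###4435555555555555344###42#######
325 #####4###4435555555555555344###42#######
328 #########4435555555555555444############
331 #########3445555555555555444############
334 #########3445555555555555444############
337 #########3445555555555555444############
{'fx': 338.06066013631516, 'fy': 338.06066013631516, 'cx': 315.34155502503626, 'cy': 238.9591890453724, 'k1': 0.00032497616733077764, 'xyz': array([525.21739733,  55.50286701, 399.33780503]), 'rotation': array([[-0.08301674,  0.96077557,  0.26461015],
       [ 0.99654736,  0.08037209,  0.02082528],
       [-0.00125885,  0.26542539, -0.96413058]])}
```

Request:
apply_moves(
  deltas=[
    [[15, -30, 0, 0, 1], [30, -75, 0, -3, 1], [45, -120, 0, -6, 1], [60, -160, 0, -9, 1], [72.4, -185.5, 0, -10.1, 1], [72.4, -185.5, 0, -10.1, 1], [72.4, -185.5, 0, -10.1, 1], [72.4, -185.5, 0, -10.1, 1]],
  ],
)

```text
t: 19.8
position: [537.6, -129.0, 232.8]
tcp_rot: [[-0.966, -0.258, -0.0], [-0.258, 0.966, 0.0], [0.0, 0.0, -1.0]]
contact_force: [-0.1, 0.8, -0.4]
grip_width: 23.0
grip_force: 21.2
```

Run:
```python
from h import *
im,c=grab('wrist','w14.png'); delta(536.6,-130,182,104.9); print(manip.state()['contact_force'].round(1))
asc(im,230,130,400,340,3)
p=[536.6,-130,176]; u=np.array([np.cos(np.radians(14.9)),np.sin(np.radians(14.9)),0])
print(proj(c,[np.array(p)+35*u,p,np.array(p)-35*u]).round(1))
# horizontal gray profile across fin near its near end
v=int(proj(c,[np.array(p)-30*u])[0,1]); 
for r in (v-4,v,v+4): print(r,im[r,285:350].mean(1).astype(int).tolist())
grab('scene','s14.png')
```

```text
pos [ 537.6 -129.   232.9] yang 105.0 t 19.9 DELTA [ 1.2 -0.7 50.9] yaw 0.1 w 22.9 gf 21.2 q [ 0.06  0.24 -0.13 -0.   -1.2  -1.37]
[-0.9 -0.1 -0.2]
130 555555555555555555555555555555555555555555555555555555555
133 555555555555555555555555555555555555555555555555555555555
136 555555555555555555555555555555555555555555555555555555555
139 555555555555555555555555555555555555555555555555555555555
142 555555555555bbbbbbbbbbbbbbbbbbbbbbbbbbbbbbbbb555555555555
145 555555555555bbbbbbbbbbbbbbbbbbbbbbbbbbbbbbbbb455555555555
148 555555555555bbbbbbbbbbbbbbbbbbbbbbbbbbbbbbbbb455555555555
151 555555555555bbbbbbbbbbbbbbbbbbbbbbbbbbbbbbbbb555555555555
154 555555555555bbbbbbbbbbbbbbbbbbbbbbbbbbbbbbbbb555555555555
157 555555555555bbbbbbbbbbbbbbbbbbbbbbbbbbbbbbbbb555555555555
160 555555555556bbbbbbbbbbbbbbbbbbbbbbbbbbbbbbbbb555555555555
163 555555555556bbbbbbbbbbbbbbbbbbbbbbbbbbbbbbbbb555555555555
166 555555555556bbbbbbbbbbbbbbbbbbbbbbbbbbbbbbbbb555555555555
169 555555555556bbbbbbbbbbbbbbbbbbbbbbbbbbbbbbbbb655555555555
172 555555555556bbbbbbbbbbbbbbbbbbbbbbbbbbbbbbbbb655555555555
175 555555555556bbbbbb
[... 3711 characters left out ...]
22, 123, 122, 123, 124, 123, 122, 123, 123, 123]
202 [106, 105, 105, 105, 106, 107, 106, 106, 106, 105, 106, 106, 107, 107, 106, 107, 106, 108, 107, 108, 108, 107, 108, 108, 107, 93, 53, 110, 87, 109, 105, 85, 114, 112, 111, 112, 114, 113, 112, 113, 114, 115, 116, 117, 117, 117, 118, 118, 119, 119, 118, 119, 119, 121, 120, 121, 123, 121, 122, 122, 123, 123, 122, 123, 122]
206 [105, 106, 106, 105, 106, 104, 107, 106, 106, 105, 106, 105, 106, 106, 107, 107, 107, 106, 107, 106, 108, 107, 108, 107, 109, 99, 67, 107, 86, 108, 100, 85, 113, 112, 111, 112, 113, 112, 113, 113, 113, 114, 115, 115, 116, 116, 118, 117, 118, 117, 119, 120, 120, 121, 121, 122, 123, 121, 122, 121, 122, 121, 122, 123, 122]
```

Run:
```python
from h import *
im=cv2.imread('pics/s14.png')[:,:,::-1].copy(); c=np.load('pics/s14.png.npy',allow_pickle=True).item()['c']
p=np.array([537.6,-129,0]); u=np.array([.966,.258,0]); n=np.array([-.258,.966,0])
for z in (205,210,215,220): print(z,proj(c,[p+[0,0,z]+a*18*u+b*10*n for a,b in ((-1,1),(1,1),(-1,-1),(1,-1))]).round(0).tolist())
print('fin',proj(c,[p+[-1,-1,176]-35*u,p+[-1,-1,176]+35*u]).round(0).tolist())
a=proj(c,[p+[0,0,215]])[0].astype(int); print(a); asc(im,a[0]-40,a[1]-50,a[0]+40,a[1]+40,2)
```

```text
205 [[318.0, 200.0], [302.0, 193.0], [324.0, 194.0], [309.0, 187.0]]
210 [[318.0, 198.0], [302.0, 191.0], [324.0, 192.0], [309.0, 185.0]]
215 [[318.0, 196.0], [302.0, 189.0], [324.0, 190.0], [309.0, 183.0]]
220 [[318.0, 194.0], [302.0, 187.0], [324.0, 188.0], [309.0, 181.0]]
fin [[329.0, 212.0], [299.0, 198.0]]
[313 189]
139 66666666665332###########22#############
141 66666665553321############21############
143 6666665223322#############12######1####b
145 6666663123321#1########1###21###########
147 666666412221##2###1########32###########
149 66666662#1################3542##########
151 666666641#######431#####124653##########
153 666666663#######452#####3466652#########
155 6666666652######231#####24666642########
157 6666666664###############3666653########
159 66666666663#########232##36666652#######
161 6666666666532#######23443366666642######
163 666666666666543####1223333666666642#####
165 6666666666666652###22222236666666631####
167 6666666666666662###22322346666666653####
169 6666666666666662###2222236666666666531##
171 6666666666666662###22222356666666666421#
173 66666666
[... 547 characters left out ...]
bbbbbbb456777777777777766
199 666666665bbbbbbbbbbb56777777777777777777
201 6666666bbbbbbbbbbbbb67777777777777777777
203 666666bbbbbbbbbbbbbb66777777777777777777
205 66666bbbbbbbbbbbbbbbbb567777777777777777
207 66666bbbbbbbbbbbbbbbbbbbb677777777777777
209 666665bbbbbbbbbbbbbbbbbbbbb6777777777777
211 6666665bbbbbbbbbbbbbbbbbbbbbb66777777777
213 666665bbbbbbbbbbbbbbbbbbbbbbbbb667777777
215 666664bbbbbbbbbbbbbbbbbbbbbbbbbbb5677777
217 666664bbbbbbbbbbbbbbbbbbbbbbbbbbbbb66777
219 677774bbbbbbbbbbbbbbbbbbbbbbbbbbbbbb5777
221 677775bbbbbbbbbbbbbbbbbbbbbbbbbbbbbb5777
223 777775bbbbbbbbbbbbbbbbbbbbbbbbbbbbbb5777
225 777775bbbbbbbbbbbbbbbbbbbbbbbbbbbbbb5777
227 777775bbbbbbbbbbbbbbbbbbbbbbbbbbbbbb5777
```

The scene view puts the jaw tips at z ≈ 214 mm, as expected for an axle 6.5 mm above the TCP. The fin and clip columns agree to about 0.8 mm. I'm lowering over the fin.

Request:
apply_moves(
  deltas=[
    [[1, -0.8, 10, 0, 1], [1, -0.8, 25, 0, 1], [1, -0.8, 35, 0, 1], [1, -0.8, 42, 0, 1], [1, -0.8, 47, 0, 1], [1, -0.8, 50.5, 0, 1], [1, -0.8, 50.5, 0, 1], [1, -0.8, 50.5, 0, 1], [1, -0.8, 50.5, 0, 1]],
  ],
)

```text
t: 21.02
position: [536.7, -130.9, 182.9]
tcp_rot: [[-0.966, -0.257, 0.001], [-0.257, 0.966, -0.0], [-0.001, -0.0, -1.0]]
contact_force: [-0.3, -0.5, -1.4]
grip_width: 22.9
grip_force: 21.2
```

Run:
```python
from h import *
im,c=grab('wrist','w15.png'); delta(536.6,-130,182,104.9); print(manip.state()['contact_force'].round(1))
asc(im,260,150,370,320,3)
p=np.array([536.6,-130,176]); u=np.array([np.cos(np.radians(14.9)),np.sin(np.radians(14.9)),0])
print(proj(c,[p+35*u,p,p-35*u]).round(1)); v=int(proj(c,[p-28*u])[0,1]); print(v,im[v,295:335].mean(1).astype(int).tolist())
im,c=grab('scene','s15.png'); a=proj(c,[p])[0].astype(int); print(a); asc(im,a[0]-40,a[1]-46,a[0]+40,a[1]+40,2)
n=np.array([-.258,.966,0]); print(proj(c,[p+[0,0,-11]+k*18*u+10*n for k in(-1,1)]).round(0), proj(c,[p-35*u,p+35*u]).round(0))
```

```text
pos [ 536.7 -130.8  182.9] yang 104.9 t 21.1 DELTA [-0.1  0.8  0.9] yaw -0.0 w 22.8 gf 21.2 q [ 0.05  0.28 -0.21  0.   -1.08 -1.37]
[-1.2 -0.2 -0. ]
150 bbbbbbbbbbbbbbbbbbbbbbbbbbbbbbbbbbbbb
153 bbbbbbbbbbbbbbbbbbbbbbbbbbbbbbbbbbbbb
156 bbbbbbbbbbbbbbbbbbbbbbbbbbbbbbbbbbbbb
159 bbbbbbbbbbbbbbbbbbbbbbbbbbbbbbbbbbbbb
162 bbbbbbbbbbbbbbbbbbbbbbbbbbbbbbbbbbbbb
165 bbbbbbbbbbbbbbbbbbbbbbbbbbbbbbbbbbbbb
168 bbbbbbbbbbbbbbbbbbbbbbbbbbbbbbbbbbbbb
171 bbbbbbbbbbbbbbbbbbbbbbbbbbbbbbbbbbbbb
174 bbbbbbbbbbbbbbbbbbbbbbbbbbbbbbbbbbbbb
177 bbbbbbbbbbbbbbbbbbbbbbbbbbbbbbbbbbbbb
180 bbbbbbbbbbbbbbbbbbbbbbbbbbbbbbbbbbbbb
183 bbbbbbbbbbbbbbbbbbbbbbbbbbbbbbbbbbbbb
186 bbbbbbbbbbbbbbbbbbbbbbbbbbbbbbbbbbbbb
189 bbbbbbbbbbbbbbbbbbbbbbbbbbbbbbbbbbbbb
192 bbbbbbbbbbbbbbbbbbbbbbbbbbbbbbbbbbbbb
195 bbbbbbbbbbbbbbbbbbbbbbbbbbbbbbbbbbbbb
198 bbbbbbbbbbbbbbbbbbbbbbbbbbbbbbbbbbbbb
201 4bbbbbbbbbbbbbbbbbbbbbbbbbbbbbbbbbbbb
204 4bbbbbbbbbbbbbbbbbbbbbbbbbbbbbbbbbbbb
207 5bbbbbbbbbbbbbbbbbbbbbbbbbbbbbbbbbbbb
210 5bbbbbbbbbbbbbbbbbbbbbbbbbbbbbbbbbbbb
213 5bbbbbbbbbbbbbbbbbbbbbbbbbbbbbbbbbbbb
216 4bbbbbbbbbbbbbbbbbbbbbb
[... 2986 characters left out ...]
bbbbbbbb56777777
216 666664bbbbbbbbbbbbbbbbbbbbbbbbbbbb667777
218 666774bbbbbbbbbbbbbbbbbbbbbbbbbbbbbb6777
220 677775bbbbbbbbbbbbbbbbbbbbbbbbbbbbbb5777
222 777775bbbbbbbbbbbbbbbbbbbbbbbbbbbbbb5777
224 777775bbbbbbbbbbbbbbbbbbbbbbbbbbbbbb5777
226 777775bbbbbbbbbbbbbbbbbbbbbbbbbbbbbb5777
228 777775bbbbbbbbbbbbbbbbbbbbbbbbbbbbbb5777
230 777776bbbbbbbbbbbbbbbbbbbbbbbbbbbbbb6777
232 777775bbbbbbbbbbbbbbbbbbbbbbbbbbbbbb6777
234 777775bbbbbbbbbbbbbbbbbbbbbbbbbbbbb36777
236 777775bbbbbbbbbbbbbbbbbbbbbbbbbbbbb46777
238 777776bbbbbbbbbbbbbbbbbbbbbbbbbbbbb46777
240 777776bbbbbbbbbbbbbbbbbbbbbbbbbbbbb47777
242 77777bbbbbbbbbbbbbbbbbbbbbbbbbbbbbb47777
[[319. 216.]
 [304. 208.]] [[329. 212.]
 [299. 198.]]
```

The tips sit about 10–11 mm below the fin's top edge. The clip is about 0.9 mm off the fin's midline, so I'll nudge it.

Request:
apply_moves(
  deltas=[
    [[0, 0.8, 0.5, 0, 1], [0, 0.8, 0.5, 0, 1], [0, 0.8, 0.5, 0, 1], [0, 0.8, 0.5, 0, 1]],
  ],
)

```text
t: 21.62
position: [536.4, -130.1, 182.1]
tcp_rot: [[-0.966, -0.257, -0.0], [-0.257, 0.966, -0.0], [0.0, 0.0, -1.0]]
contact_force: [-0.3, 0.7, -0.7]
grip_width: 22.6
grip_force: 21.2
```

Run:
```python
from h import *
delta(536.6,-130,182,104.9); s=manip.state(); print(s['contact_force'].round(1))
im,c=grab('wrist','w16.png'); print(im[224,295:335].mean(1).astype(int).tolist()); print(im[240,285:345].mean(1).astype(int).tolist())
print(manip.job_done())
```

```text
pos [ 536.4 -130.1  182.1] yang 104.9 t 21.6 DELTA [-0.3  0.   0.1] yaw -0.0 w 22.6 gf 21.2 q [ 0.06  0.28 -0.21  0.   -1.08 -1.37]
[-0.3  0.7 -0.7]
[105, 105, 104, 107, 104, 106, 105, 105, 104, 105, 105, 105, 104, 106, 107, 90, 61, 103, 100, 80, 104, 108, 44, 93, 113, 110, 110, 111, 110, 110, 110, 110, 112, 112, 112, 111, 113, 113, 113, 114]
[104, 104, 104, 104, 106, 102, 81, 110, 112, 113, 108, 77, 63, 65, 68, 61, 47, 48, 69, 101, 110, 106, 105, 106, 105, 89, 56, 101, 107, 77, 104, 99, 43, 92, 112, 108, 108, 109, 110, 112, 114, 100, 48, 43, 51, 57, 57, 54, 59, 102, 115, 111, 110, 89, 88, 119, 116, 115, 116, 116]
the job is handed in; nothing more can be done
None
```

I stacked the cartons and handed the job in with the clip held squeezed open over the middle of the gable fin, its tips about 11 mm below the top edge by my measurements; the first squeeze closed above the levers and had to be repeated, and the hand-in returned no verdict.

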